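Unscrew a pipe cap of unknown thread hand and hold it off

TASK

The T-joint clamped on the garage bench has to be flushed, so take the yellow screw cap off its upright branch; nobody knows whether its thread is right-hand or left-hand, so try it one way and then the other until you feel which way it gives, and turn it loose rather than pulling it. Then lift it off and finish while still holding it in the gripper, level and still, at least 5 cm straight above the open pipe mouth. Leave the sockets, heat sink and spring clamp lying where they are.

Things in the scene. Friction and masses are not known exactly. Their poses are not given: they have to be found in the camera images.
- cap: Yellow hard silicone screw cap: round, ribbed side, 52 mm outside diameter, 32 mm tall, 28 mm deep inside, about 45 g, loose once unscrewed. Origin at the centre of its open underside, z up through its closed top. It starts screwed on, origin 85 mm above the bench, its x axis within 2 degrees of the branch's x. Best gripped across its diameter from above, at mid height.
- cap_top (a point): Centre of the cap's flat top, 32 mm above its origin. A low bar 40 x 7 mm, 2.5 mm high, is moulded across the top along the cap's x axis, with a small black dot at its +x end: they show how far the cap has turned.
- thread (a point): On the branch axis 95 mm above the bench, inside the cap: a coarse three-start thread, hand unseen and new each run (right-hand loosens anticlockwise from above). Wrong way: hard stop within 4 degrees; fingers gripping with 10 to 20 N then slip. Right way: turns easily, lifts off when turned 60 to 85 degrees from the start, stops at about 90. Before that it lifts only 1 to 3 mm.
- branch: The white PVC T-joint's upright branch, fixed: pipe collar 48 mm in diameter up to 80 mm above the bench, then the threaded neck 34 mm in diameter (41 mm over the threads) up to 113 mm. Origin on the branch's axis at bench height, z up; it never turns, x is world x.
- mouth (a point): Centre of the open pipe mouth at the top of the branch, 113 mm above the bench, hidden under the cap at first.
- tee: The T-joint's horizontal run, white, 48 mm over its ends, 144 mm long along its own y, its axis 40 mm above the bench, gripped by two bright orange pipe saddles (tops at 65 mm) on a steel plate 90 x 170 mm, 8 mm thick, bolted to the bench. Origin at bench height under the branch's axis. It does not move.
- socket_large: Chrome wrench socket standing on end, 29 mm in diameter, 40 mm tall, loose; origin at the centre of its underside. Bystander.
- socket_small: Chrome wrench socket standing on end, 23 mm in diameter, 34 mm tall, loose; origin at the centre of its underside. Bystander.
- heat_sink: Aluminium finned heat sink 60 x 50 mm, 27 mm tall, fins up and along its x, loose; origin at the centre of its underside. Bystander.
- spring_clamp: Bright orange plastic spring clamp lying flat, about 115 mm long along its x, 50 mm wide at the handles, 22 mm tall at its pivot, loose; origin on the pivot, at bench height. Bystander.
Not all that is in view belongs to the job. What is meant by the cap is not red, and is the larger of those in its own colour. Of the things that look like the tee, take the one that is nearest to the robot's base at the start.

How it is judged (in metres and radians):
On the way:
1. the cap is turned loose, at least 40 degrees, while it is still down on its thread (angle between the x axis of cap and the x axis of branch, either way round above 0.7 rad and z of cap in the frame of mouth below -0.018 m and horizontal distance between cap and mouth below 0.006 m), for 0.05 s.
At the end, for the whole second after the job is handed in: The cap is gripped by the fingers (over 1 N) and touches neither branch nor tee; its underside is more than 45 mm above the pipe mouth and within 50 mm of straight above it; right way up within 17 degrees and still (under 0.03 m/s and 0.3 rad/s) (z of cap in the frame of mouth above 0.045 m and horizontal distance between cap and mouth below 0.05 m and angle between cap's own z axis and vertical below 0.3 rad and height (world z) of cap above 0.15 m and linear speed of cap below 0.03 m/s and angular speed of cap below 0.3 rad/s and contact force between cap and the fingers above 1 N and contact force between cap and branch below 0.1 N and contact force between cap and tee below 0.1 N); the arm keeps its last pose, push and grip.
It fails at once if a bystander is pushed more than 3 cm or tipped over (distance of any of socket_large, socket_small, heat_sink, spring_clamp from where it was at the start of the episode above 0.03 m or angle between any of socket_large, socket_small, heat_sink, spring_clamp's own z axis and vertical above 0.7 rad).
It also fails if it takes over 54 s, if anything falls off the work surface, if the arm or the gripper's body presses on something with over 40 N, if the wrist force passes 120 N, or if a joint passes its speed limit or range.

ROBOT

A 6-joint arm with a two-finger parallel gripper is mounted at the origin on the work surface. World frame = base frame: x ahead of the robot, y to its left, z up, the work surface at z = 0. Lengths are in mm, angles in degrees, forces in N, time in s.
With the tool pointing down it reaches from about 325 to 850 mm from the base axis. Payload 4.4 kg.
Tool frame: the origin (TCP) lies on the centre line of the jaws, within the pads' length; the fingertips stand 11 mm ahead of it and the grasp point (between the pads) lies 8 mm behind it; x points along the fingers, y is the direction in which the jaws open and shut, and the axes are right-handed (so a half turn about x gives the same grasp; the last joint's range is limited). The gripper opens to 94 mm and grips with 3 to 60 N. Pads are 16 mm wide; open, the fingers measure 119 mm over their backs; the gripper's body (75 mm by 177 mm) begins 78 mm behind the grasp point.
Start: joints at [-74.914, 11.837, 88.321, -0, 79.842, -8.623], TCP at [231.191, -526.477, 216.447] pointing down, gripper open.
Joint ranges: [-156.59, 156.59], [-49.26, 127.26], [12.9, 141.05], [-63.56, 243.56], [4.71, 150.69], [-161.64, 161.64]. Speed limits (degrees/s): [159.86, 159.86, 180, 180, 180, 180].

INTERFACE

Orientations are given as a 3x3 rotation matrix whose columns are the frame's x, y, z axes.
In Python, from workcell import ctrl gives the robot as it stands. The module is installed in compiled form; this text tells all that it offers.
- The arm moves only by the shell command python3 -m crank 'ROWS'. ROWS is JSON, one flat list of numbers, 7 for each row, row after row: the turn, a rotation vector about the world's x, y, z scaled (see below), then the shift along the world's x, y, z scaled (see below), then the closure, from -1 (fully open) to 1 (shut). A call has 1 to 12 rows; each row shifts and turns the commanded pose from where the row before left it; what a row does not reach is not made up. The controller multiplies each number of a shift by 0.02 m and each number of a turn by 6 degrees. A row lasts 1/10 s, in which the tool goes at most 50 mm and 8.59 degrees, less where a joint would pass 70% of its speed; a pose out of reach is approached as far as the arm can. A call with a number of a shift or a turn outside -1 to 1 is refused whole. A call with a gripper value outside its range is refused whole. The fingers move at their own pace and stop on an object; the grip force is fixed at half the most. Time passes only in rows, so rows that do not move let the fingers close. It gives the time, the measured TCP pose, the force and the opening at its end, in the units of the state.
- ctrl.get_state(): the state, without advancing time (a new reading comes with each control period).
- ctrl.camera(name): name is "scene" or "top"; returns a dict with "pixels" (400x640x3 uint8, red, green, blue), "camera_matrix" (3x3 intrinsics, pixels), "R" (3x3) and "t" (3): a world point X has camera coordinates R X + t. Camera axes: x right, y down, z forward; pixel columns grow to the right and rows downward; lengths in mm; the calibration is good to about 2 mm. A picture is of the moment at which its call begins. There is no depth.
- ctrl.finish_job(): hands the job in, once; it reports no verdict.
The state is a dict: "time_s": time; "joint_positions": joint angles; "qvel": joint speeds; "joint_torque": joint torques, N m; "position": TCP position; "eef_rot": TCP orientation; "contact_force": force on the tool from outside, world axes, zero at the start; "moment": the same for the moment, N m; "finger_gap": finger opening in mm.
Only numpy, scipy, OpenCV 4.12 (cv2) and the standard library are available. Lean on these libraries where they do the work, as an engineer would, in place of code of your own. Each camera call takes 0.05 s, during which the arm holds its last target.

## Working session

There is one attempt and no reset: what is moved stays moved. The work goes in short steps, Python scripts to look and compute and a shell command to move; the robot and the scene stay as the last step left them, time stands still between calls to the robot, and variables do not carry over. Pictures are saved under pics/ and viewed, and the job is handed in when it is done.

```bash
mkdir -p pics; cat > h.py <<'E'
import numpy as np,cv2
from workcell import ctrl
def cam(n,f):
    c=ctrl.camera(n); cv2.imwrite('pics/'+f,c['pixels'][:,:,::-1]); return c
def ray(c,u,v,z):
    K=np.array(c['camera_matrix']);R=np.array(c['R']);t=np.array(c['t'])
    d=R.T@np.linalg.solve(K,[u,v,1.]);o=-R.T@t
    return o+d*(z-o[2])/d[2]
def proj(c,X):
    p=np.array(c['camera_matrix'])@(np.array(c['R'])@np.array(X)+np.array(c['t']));return p[:2]/p[2]
E
python3 - <<'E'
from h import *
for n in('scene','top'):
    c=cam(n,n+'0.png');print(n,-np.array(c['R']).T@np.array(c['t']))
    hsv=cv2.cvtColor(c['pixels'],cv2.COLOR_RGB2HSV)
    m=cv2.inRange(hsv,(22,110,80),(35,255,255))
    k,l,s,ce=cv2.connectedComponentsWithStats(m)
    for i in range(1,k):
        if s[i,4]>40: print(s[i],ce[i],ray(c,*ce[i],117).round(1))
s=ctrl.get_state();print(s)
E
```

```text
scene [1179.90018596  219.25274102  811.63541972]
[322 190  27  28 612] [334.9624183 203.2369281] [603.3  31.1 117. ]
[303 263  19  21 312] [312.22435897 272.84615385] [773.2  46.4 117. ]
top [428.76682101   2.87693364 962.21805344]
[315 142  16  17 184] [322.79891304 149.54347826] [680.4  18.5 117. ]
[306 178  25  26 472] [318.05932203 190.46398305] [589.3  26.3 117. ]
{'time_s': 0.1, 'joint_positions': array([-7.49134018e+01,  1.18805058e+01,  8.83940110e+01, -1.48011886e-03,
        7.98419671e+01, -8.62431572e+00]), 'qvel': array([ 0.02374006, -0.03577736, -0.10625755,  0.07959124,  0.02870494,
       -0.0025214 ]), 'joint_torque': array([-8.01633869e-04, -3.71861601e+01, -2.82294291e+01,  7.00628199e-02,
        3.11233231e-02, -4.17426861e-05]), 'position': array([ 231.00797288, -525.79935471,  215.41715823]), 'eef_rot': array([[-5.53704898e-04,  4.02125826e-01, -9.15584247e-01],
       [ 1.95633637e-03, -9.15582200e-01, -4.02126110e-01],
       [-9.99997933e-01, -2.01384996e-03, -2.79731029e-04]]), 'contact_force': array([-0.5201171 ,  0.08196404, -0.32859768]), 'moment': array([-0.04159329,  0.01804227,  0.01043586]), 'finger_gap': 94.2709050892868}
```

View pics/scene0.png

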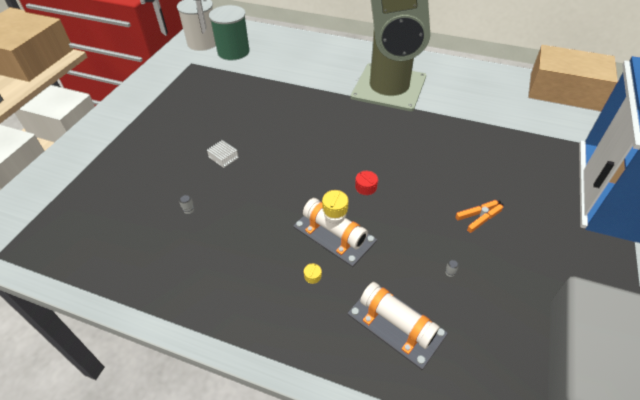

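View pics/top0.png

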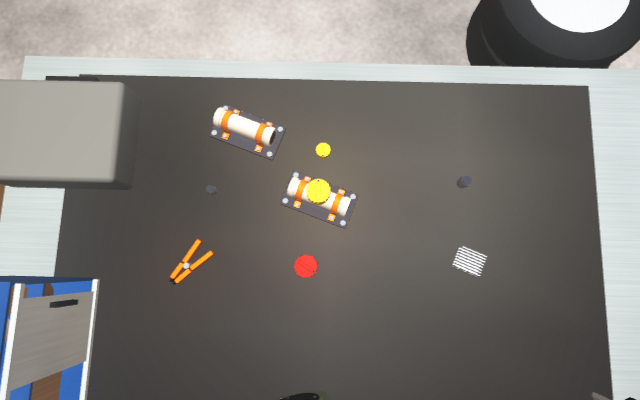

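The top view shows the larger yellow cap at (318,190) on the near tee, with a smaller loose one at (323,150). The red cap is at (305,266), the far tee at (245,130) and the clamp at (190,262). The bystanders are clear of the cap. Next I'll measure the cap more exactly.

```bash
python3 - <<'E'
from h import *
C={}
for n,b in(('scene',(300,180,380,260)),('top',(270,150,370,240))):
    c=ctrl.camera(n);p=c['pixels']
    cr=p[b[1]:b[3],b[0]:b[2]];cv2.imwrite(f'pics/{n}1.png',cv2.resize(cr,None,fx=6,fy=6,interpolation=cv2.INTER_CUBIC)[:,:,::-1])
    hsv=cv2.cvtColor(p,cv2.COLOR_RGB2HSV)
    m=cv2.inRange(hsv,(22,110,60),(35,255,255))
    k,l,s,ce=cv2.connectedComponentsWithStats(m)
    i=1+np.argmax(s[1:,4]);
    cs,_=cv2.findContours((l==i).astype('uint8'),0,2)
    e=cv2.fitEllipse(max(cs,key=len)); print(n,s[i],e)
    C[n]=(c,ce[i])
    for z in(101,109,117): print(z,ray(c,*ce[i],z).round(1))
    # predicted bbox of the cap at (588,27)
    a=np.linspace(0,6.28,60)
    for X in((589,26),(592,27)):
        P=np.array([proj(c,(X[0]+26*np.cos(t),X[1]+26*np.sin(t),z)) for t in a for z in(85,117)])
        print(X,P.min(0),P.max(0))
def ln(c,u):
    K=np.array(c['camera_matrix']);R=np.array(c['R']);t=np.array(c['t'])
    d=R.T@np.linalg.solve(K,[*u,1.]);return -R.T@t,d/np.linalg.norm(d)
A=np.zeros((3,3));B=np.zeros(3)
for c,u in C.values():
    o,d=ln(c,u);M=np.eye(3)-np.outer(d,d);A+=M;B+=M@o
print(np.linalg.solve(A,B))
E
```

```text
scene [322 190  27  28 612] ((334.9563293457031, 203.15025329589844), (26.372241973876953, 28.33436393737793), 172.14344787597656)
101 [590.   26.8 101. ]
109 [596.7  28.9 109. ]
117 [603.3  31.1 117. ]
(589, 26) [322.21022387 188.37829402] [347.57063356 217.36882808]
(592, 27) [322.16759579 189.48829898] [347.58556193 218.55702876]
top [306 178  25  26 474] ((318.03778076171875, 190.50384521484375), (23.445934295654297, 24.130664825439453), 23.23933219909668)
101 [592.3  26.7 101. ]
109 [590.8  26.5 109. ]
117 [589.2  26.3 117. ]
(589, 26) [306.09359022 178.77589121] [330.28672721 204.8399974 ]
(592, 27) [305.67425125 177.40551827] [329.85415281 203.49251353]
[591.79269377  26.97384009 103.00808073]
```

```bash
python3 -m crank '[0,0,0,0,0,0,-1]'
```

```text
time_s: 0.3
position: [231.1, -526.2, 216.0]
eef_rot: [[-0.0, 0.402, -0.916], [0.001, -0.916, -0.402], [-1.0, -0.001, -0.0]]
contact_force: [0.6, 0.6, -0.9]
finger_gap: 94.0
```

View pics/top1.png

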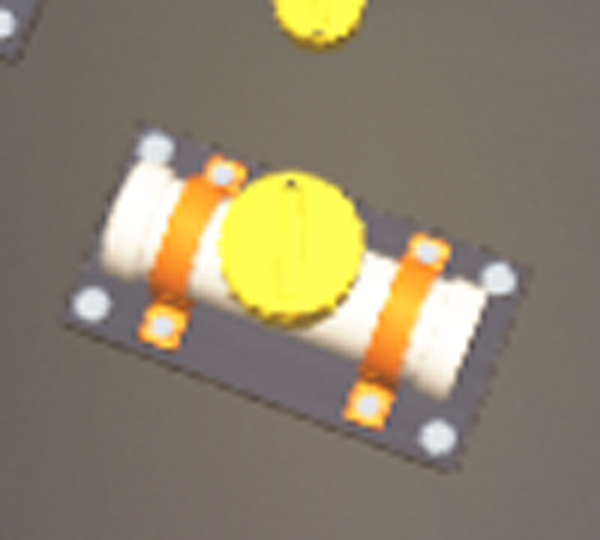

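View pics/scene1.png

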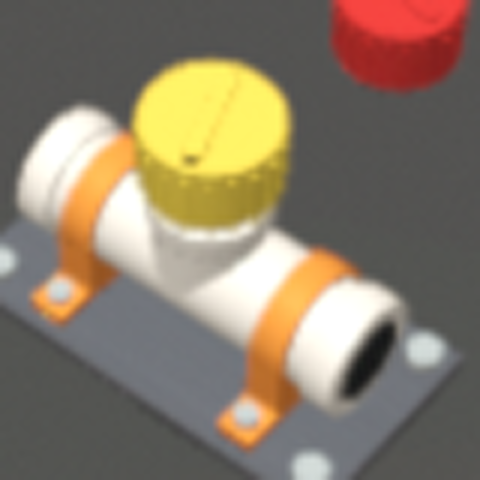

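```bash
python3 -m crank '[0,0,0.4,0.64,0.98,0,-1, 0,0,0.4,0.64,0.98,0,-1, 0,0,0.4,0.64,0.98,0,-1, 0,0,0.4,0.64,0.98,0,-1, 0,0,0.4,0.64,0.98,0,-1, 0,0,0.4,0.64,0.98,0,-1, 0,0,0.4,0.64,0.98,0,-1, 0,0,0.4,0.64,0.98,0,-1, 0,0,0.4,0.64,0.98,0,-1, 0,0,0.4,0.64,0.98,0,-1, 0,0,0.4,0.64,0.98,0,-1, 0,0,0.4,0.64,0.98,0,-1]'
python3 -m crank '[0,0,0.4,0.64,0.98,0,-1, 0,0,0.4,0.64,0.98,0,-1, 0,0,0.4,0.64,0.98,0,-1, 0,0,0.4,0.64,0.98,0,-1, 0,0,0.4,0.64,0.98,0,-1, 0,0,0.4,0.64,0.98,0,-1, 0,0,0.4,0.64,0.98,0,-1, 0,0,0.4,0.64,0.98,0,-1, 0,0,0.4,0.64,0.98,0,-1, 0,0,0.4,0.64,0.98,0,-1, 0,0,0.4,0.64,0.98,0,-1, 0,0,0.4,0.64,0.98,0,-1]'
python3 -m crank '[0,0,0.4,0.64,0.98,0,-1, 0,0,0.4,0.64,0.98,0,-1, 0,0,0.4,0.64,0.98,0,-1, 0,0,0.3,0.05,0.98,0,-1, 0,0,0,0,0,0,-1, 0,0,0,0,0,0,-1]'
```

```text
time_s: 1.5
position: [385.2, -290.4, 216.5]
eef_rot: [[0.0, 0.794, -0.607], [-0.0, -0.607, -0.794], [-1.0, 0.0, -0.0]]
contact_force: [-0.1, 0.4, 0.4]
finger_gap: 93.9
time_s: 2.7
position: [538.8, -55.2, 216.4]
eef_rot: [[0.0, 0.989, -0.149], [-0.0, -0.149, -0.989], [-1.0, 0.0, 0.0]]
contact_force: [0.5, -0.1, -0.1]
finger_gap: 94.0
time_s: 3.3
position: [577.6, 22.2, 216.3]
eef_rot: [[-0.0, 1.0, 0.006], [-0.001, 0.006, -1.0], [-1.0, -0.0, 0.001]]
contact_force: [-0.3, -1.3, 0.0]
finger_gap: 94.2
```

```bash
python3 -m crank '[0,0,0,0.65,0.2,-0.5,-1, 0,0,0,0,0,-1,-1, 0,0,0,0,0,-1,-1, 0,0,0,0,0,-0.5,-1, 0,0,0,0,0,0,-1]'
python3 - <<'E'
from h import *
c=cam('scene','s2.png');p=c['pixels'][100:280,250:450];cv2.imwrite('pics/s2.png',cv2.resize(p,None,fx=3,fy=3,interpolation=2)[:,:,::-1])
c=cam('top','t2.png');p=c['pixels'][100:280,220:420];cv2.imwrite('pics/t2.png',cv2.resize(p,None,fx=3,fy=3,interpolation=2)[:,:,::-1])
E
```

```text
time_s: 3.8
position: [589.2, 25.5, 154.6]
eef_rot: [[-0.004, 1.0, 0.004], [0.0, 0.004, -1.0], [-1.0, -0.004, -0.0]]
contact_force: [-0.3, -0.3, -0.1]
finger_gap: 93.7
```

View pics/s2.png

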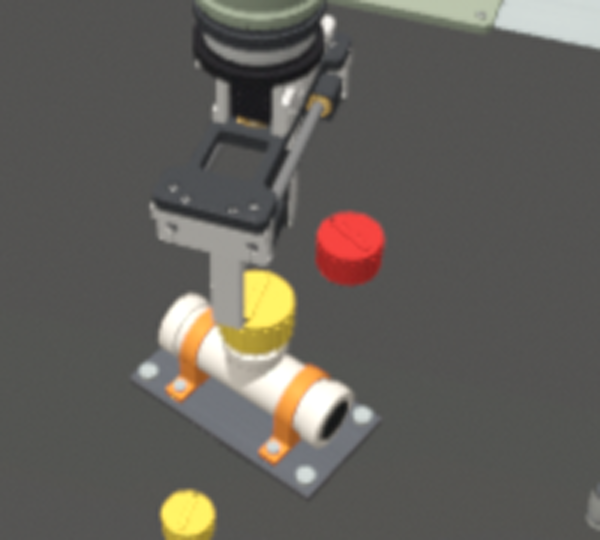

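View pics/t2.png

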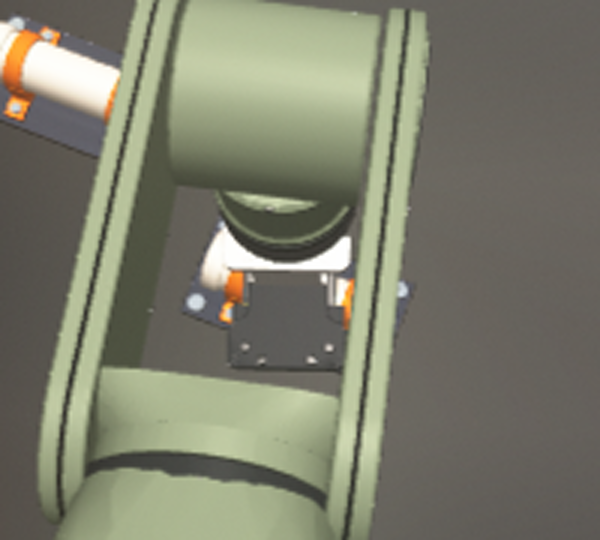

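The scene view shows the jaws straddling the cap at (255,310), with the near finger on its +x side. The arm hides the cap from the top camera, so I'll descend and grip.

```bash
python3 -m crank '[0,0,0,0.06,0.03,-1,-1, 0,0,0,0,0,-1,-1, 0,0,0,0,0,-0.97,-1, 0,0,0,0,0,0,-1, 0,0,0,0,0,0,-1]'
python3 -m crank '[0,0,0,0,0,0,1, 0,0,0,0,0,0,1, 0,0,0,0,0,0,1, 0,0,0,0,0,0,1, 0,0,0,0,0,0,1, 0,0,0,0,0,0,1]'
python3 -c "
from h import *;s=ctrl.get_state();print(s['moment'],s['joint_positions'].round(1))"
```

```text
time_s: 4.4
position: [592.7, 26.7, 98.2]
eef_rot: [[0.001, 1.0, 0.005], [-0.0, 0.005, -1.0], [-1.0, 0.001, 0.0]]
contact_force: [0.6, 1.1, 0.3]
finger_gap: 94.1
time_s: 5.0
position: [590.9, 26.9, 97.1]
eef_rot: [[-0.003, 1.0, 0.006], [-0.0, 0.006, -1.0], [-1.0, -0.003, 0.0]]
contact_force: [-1.6, 0.0, 3.4]
finger_gap: 50.8
[ 0.01855832  0.38510849 -0.04000044] [-5.8 20.8 91.9 -0.  67.4 -6.1]
```

Gripped: the gap is 50.8 mm against a 52 mm cap, with almost no side load. Next is a small anticlockwise try.

```bash
python3 -m crank '[0,0,0.5,0,0,0,1, 0,0,0.5,0,0,0,1, 0,0,0.3,0,0,0,1, 0,0,0,0,0,0,1]'
python3 -c "
from h import *;s=ctrl.get_state();print(s['moment'],s['joint_positions'].round(1),s['joint_torque'].round(2))"
```

```text
time_s: 5.4
position: [590.1, 27.7, 97.1]
eef_rot: [[-0.004, 0.99, 0.139], [0.002, 0.139, -0.99], [-1.0, -0.004, -0.003]]
contact_force: [-5.5, 1.8, 4.6]
finger_gap: 51.1
[ 0.20286022  0.93603162 -0.86918064] [ -5.8  20.8  92.    0.1  67.5 -13.8] [ -0.37 -38.55 -26.27  -0.54  -1.72  -0.97]
```

Turning it anticlockwise 7.7° meets a resisting moment of 0.87 N m, a hard stop with the fingers slipping or winding up. Now the other way.

```bash
python3 -m crank '[0,0,-0.5,0,0,0,1, 0,0,-0.5,0,0,0,1, 0,0,-0.3,0,0,0,1, 0,0,0,0,0,0,1]'
python3 -c "
from h import *;s=ctrl.get_state();print(s['moment'],s['joint_positions'].round(1))"
python3 -m crank '[0,0,-0.5,0,0,0,1, 0,0,-0.5,0,0,0,1, 0,0,-0.5,0,0,0,1, 0,0,0,0,0,0,1]'
python3 -c "
from h import *;s=ctrl.get_state();print(s['moment'],s['joint_positions'].round(1))
c=cam('scene','s3.png');p=c['pixels'][150:250,280:400];cv2.imwrite('pics/s3.png',cv2.resize(p,None,fx=6,fy=6,interpolation=2)[:,:,::-1])"
```

```text
time_s: 5.8
position: [590.8, 27.5, 97.0]
eef_rot: [[-0.003, 1.0, 0.006], [0.001, 0.006, -1.0], [-1.0, -0.003, -0.001]]
contact_force: [-4.1, 1.4, 4.8]
finger_gap: 50.7
[ 0.25996635  0.74796563 -0.00777059] [-5.7 20.8 91.9  0.  67.4 -6.1]
time_s: 6.2
position: [591.1, 27.4, 97.1]
eef_rot: [[-0.002, 0.989, -0.15], [0.001, -0.15, -0.989], [-1.0, -0.002, -0.001]]
contact_force: [-4.0, 2.3, 4.1]
finger_gap: 50.6
[ 0.30026803  0.72432947 -0.09566234] [-5.7 20.8 91.9  0.  67.4  2.9]
```

View pics/s3.png

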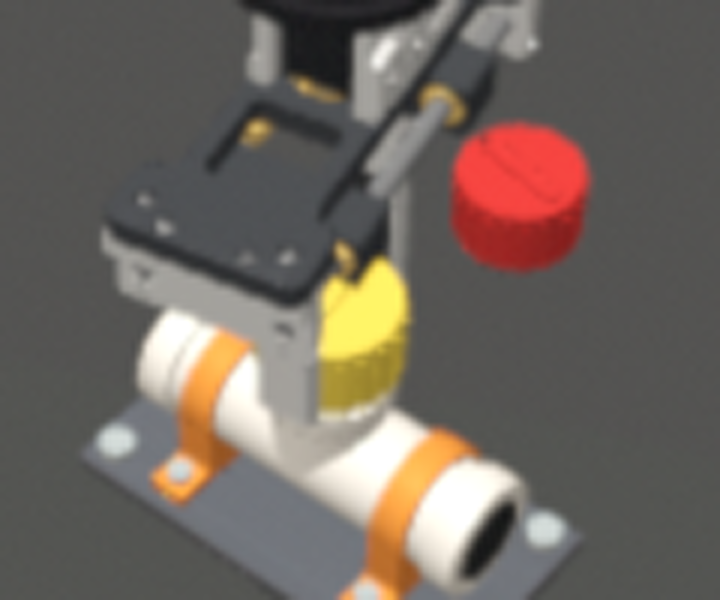

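Clockwise moves freely, at about 0.1 N m over 9°, so the thread is left-hand. The picture shows the cap at (365,330), still seated between the fingers. I'll keep turning clockwise.

```bash
python3 -m crank '[0,0,-0.8,0,0,0,1, 0,0,-0.8,0,0,0,1, 0,0,-0.8,0,0,0,1, 0,0,-0.8,0,0,0,1, 0,0,-0.8,0,0,0,1, 0,0,-0.8,0,0,0,1, 0,0,-0.8,0,0,0,1, 0,0,0,0,0,0,1]'
python3 -c "
from h import *;s=ctrl.get_state();print(s['moment'],s['joint_positions'].round(1))"
python3 -m crank '[0,0,-0.8,0,0,0,1, 0,0,-0.8,0,0,0,1, 0,0,-0.8,0,0,0,1, 0,0,-0.8,0,0,0,1, 0,0,-0.8,0,0,0,1, 0,0,0,0,0,0,1]'
python3 -c "
from h import *;s=ctrl.get_state();print(s['moment'],s['joint_positions'].round(1))"
```

```text
time_s: 7.05
position: [591.4, 26.9, 97.0]
eef_rot: [[-0.001, 0.741, -0.672], [-0.0, -0.672, -0.741], [-1.0, -0.001, 0.001]]
contact_force: [-4.2, 0.5, 4.3]
finger_gap: 51.1
[0.17158266 0.9769327  0.00522494] [-5.8 20.8 91.9 -0.  67.3 36.5]
time_s: 7.65
position: [592.1, 26.6, 97.1]
eef_rot: [[0.0, 0.404, -0.915], [-0.0, -0.915, -0.404], [-1.0, 0.0, 0.0]]
contact_force: [-3.6, -0.4, 3.5]
finger_gap: 50.9
[0.04663335 0.66914351 0.06430198] [-5.8 20.9 91.9 -0.  67.2 60.4]
```

```bash
python3 -m crank '[0,0,-0.8,0,0,0,1, 0,0,-0.8,0,0,0,1, 0,0,-0.6,0,0,0,1, 0,0,0,0,0,0,1]'
python3 -c "
from h import *;s=ctrl.get_state();print(s['moment'],s['joint_positions'].round(1))
c=cam('scene','s4.png');p=c['pixels'][150:250,280:400];cv2.imwrite('pics/s4.png',cv2.resize(p,None,fx=6,fy=6,interpolation=2)[:,:,::-1])"
```

```text
time_s: 8.05
position: [591.8, 26.6, 97.1]
eef_rot: [[-0.001, 0.185, -0.983], [-0.001, -0.983, -0.185], [-1.0, 0.0, 0.001]]
contact_force: [-4.9, -0.0, 4.1]
finger_gap: 50.7
[-0.07580633  0.83420443 -0.03383334] [-5.8 20.8 91.9 -0.  67.3 73.5]
```

View pics/s4.png

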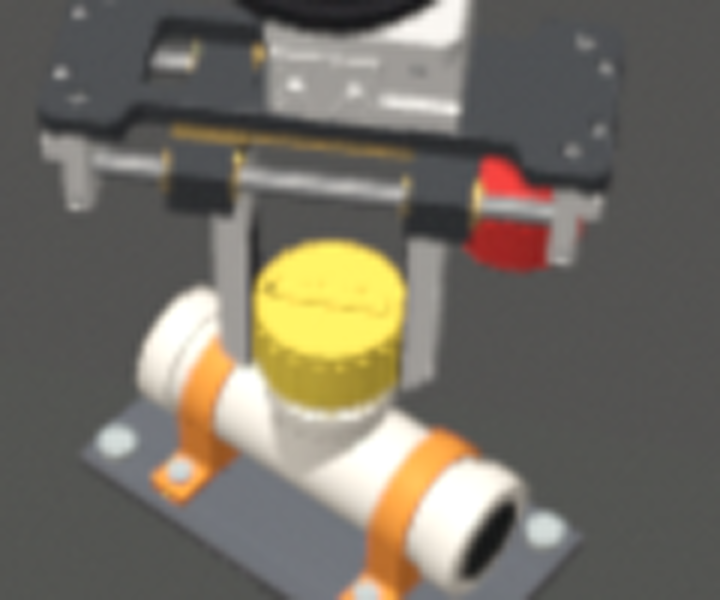

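The cap has turned with the fingers: the black dot is now at (268,288), on the -y side. I'll measure its angle.

```bash
python3 - <<'E'
from h import *
c=ctrl.camera('scene')
a=ray(c,280+268/6,150+288/6,118);b=ray(c,280+388/6,150+312/6,118);m=ray(c,280+331/6,150+300/6,118)
print(a,b,m,np.degrees(np.arctan2(*(a-b)[[1,0]])))
E
```

```text
[597.76945462   6.91371081 118.        ] [594.38070912  48.82361012 118.        ] [595.72553833  28.91930878 118.        ] -85.3772419035629
```

The cap sits at about −85°, past the 60–85° release range. I'll turn it slightly more, then make a gentle test lift.

```bash
python3 -m crank '[0,0,-0.3,0,0,0,1, 0,0,0,0,0,0.15,1, 0,0,0,0,0,0.15,1, 0,0,0,0,0,0.15,1, 0,0,0,0,0,0,1]'
python3 -c "
from h import *;s=ctrl.get_state();print(s['moment'],s['joint_positions'].round(1))"
```

```text
time_s: 8.65
position: [591.9, 27.1, 106.1]
eef_rot: [[-0.0, 0.152, -0.988], [0.0, -0.988, -0.152], [-1.0, -0.0, 0.0]]
contact_force: [-3.0, 0.8, -0.4]
finger_gap: 51.0
[ 0.15152743  0.49781218 -0.01362446] [-5.8 20.2 91.6  0.  68.2 75.5]
```

It lifts freely.

```bash
python3 -m crank '[0,0,0,0,0,0.4,1, 0,0,0,0,0,0.5,1, 0,0,0,0,0,0.6,1, 0,0,0,0,0,0.6,1, 0,0,0,0,0,0.6,1, 0,0,0,0,0,0.6,1, 0,0,0,0,0,0.6,1, 0,0,0,0,0,0.4,1, 0,0,0,0,0,0.2,1, 0,0,0,0,0,0,1, 0,0,0,0,0,0,1, 0,0,0,0,0,0,1]'
python3 - <<'E'
from h import *
c=ctrl.camera('scene');p=c['pixels'][120:260,270:420];cv2.imwrite('pics/s5.png',cv2.resize(p,None,fx=4,fy=4,interpolation=2)[:,:,::-1])
hsv=cv2.cvtColor(c['pixels'],cv2.COLOR_RGB2HSV)
k,l,s,ce=cv2.connectedComponentsWithStats(cv2.inRange(hsv,(22,110,60),(35,255,255)))
i=1+np.argmax(s[1:,4]);print(s[i],ce[i],'expect centre',proj(c,(591.5,27,85+98+17)))
# pipe mouth: predicted pixel
print('mouth px',proj(c,(591.5,27,113)),'underside front px',proj(c,(617,27,183)))
s=ctrl.get_state();print(s['contact_force'],s['qvel'].round(2),s['position'])
E
```

```text
time_s: 9.85
position: [591.4, 27.0, 195.1]
eef_rot: [[-0.002, 0.151, -0.988], [0.0, -0.988, -0.151], [-1.0, -0.0, 0.002]]
contact_force: [-0.2, 0.1, 0.0]
finger_gap: 51.0
[322 155  27  32 739] [335.02571042 170.26251691] expect centre [335.51655787 169.73269806]
mouth px [334.91662396 199.92793503] underside front px [331.04865918 184.98941354]
[-0.1388241   0.52345145 -0.01093486] [-0.06 -0.04 -0.13 -0.03  0.16  0.1 ] [591.48274184  26.95794321 195.19268488]
```

View pics/s5.png

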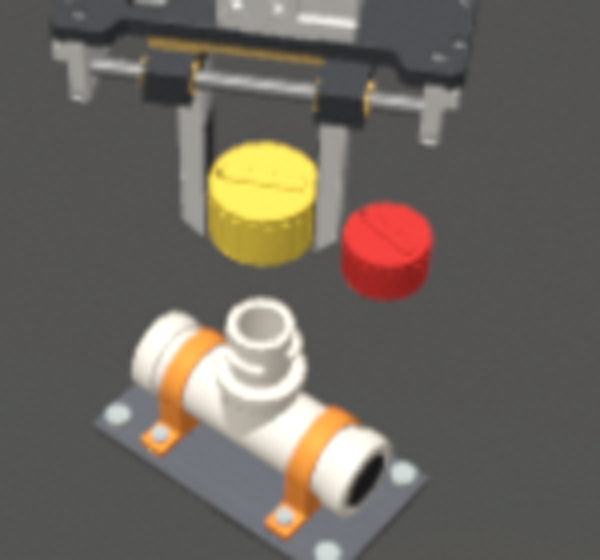

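The picture shows the cap at (262,200), level in the jaws, above the open mouth at (262,322). Its image position matches the expected pose within 1 px, with the underside about 70 mm above the mouth. Everything is still.

```bash
python3 -c "
from workcell import ctrl
ctrl.finish_job();print(ctrl.get_state()['finger_gap'],ctrl.get_state()['time_s'])"
```

```text
the job is handed in; nothing more can be done
the job is handed in; nothing more can be done
```

The cap is off and the job is handed in, with the gripper still holding it above the open pipe mouth. It took about 10 s of the 54 s allowed.

- **Thread direction:** anticlockwise met a hard stop (0.87 N m, fingers slipping). Clockwise gave freely at about 0.1 N m or less, so the thread is left-hand.
- **Turning loose:** I turned the cap clockwise while it was still down on its thread. The dot on its top read about −85° in the camera, against 79° turned by the gripper. The roughly 6° difference fits the slip during the anticlockwise try. After about 2° more it lifted off with no pull.
- **Final hold:** the fingers are closed on the cap (51.0 mm gap), which is level and within about 2 mm of the branch axis. Its underside is about 70 mm above the mouth. The arm was still and the outside force was under 1 N.
- **Not checked:** I did not measure the bystanders again at the end, but the gripper stayed well above them throughout. No other check failed or disagreed.

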